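# Set border tiles on the kiln shelf by length

### The arm

A 6-joint arm with a two-finger parallel gripper is mounted at the origin on the work surface. World frame = base frame: x ahead of the robot, y to its left, z up, the work surface at z = 0. Lengths are in m, angles in rad, forces in N, time in s.
With the tool pointing down it reaches from about 0.35 to 0.975 m from the base axis. Payload 4.9 kg.
Tool frame: the origin (TCP) lies between the finger pads; the fingertips stand 19 mm ahead of it and the grasp point (between the pads) is the TCP; z points along the fingers, y is the line along which they close (so a half turn about z gives the same grasp; the last joint's range is limited). The gripper opens to 85 mm and grips with 20 to 120 N. Pads are 22 mm wide; open, the fingers measure 114 mm over their backs; the gripper's body (76 mm by 85 mm) begins 54 mm behind the grasp point. The pads swing forward as they close: fully open they stand 13 mm farther back than shut.
Start: joints at [1.05, 0.053, 1.613, -0, 1.476, -0.119], TCP at [0.244, 0.575, 0.25] pointing down, gripper open.
Joint ranges: [-3.01, 3.01], [-1.01, 2.22], [0.06, 2.58], [-1.02, 4.17], [0.09, 2.62], [-3.14, 3.14]. Speed limits (rad/s): [2.57, 2.57, 3.14, 3.14, 3.14, 3.14].

### API

Orientations are given as a rotation vector (axis times angle).
In Python, from station import ctrl gives the robot as it stands. The module is installed in compiled form; this text tells all that it offers.
- The arm moves only by the tool servo_tool, never from a script. Its argument "increments" is a list that holds one entry, the list of rows, each a list of 5 numbers: the finger opening in cm, from 0 to 8.54, then the shift along the tool's x, y, z in cm, then the turn about the tool's z in degrees. A call has 1 to 5 rows; each row is the pose to reach, as a shift and turn from the pose commanded when the call began, along the tool's axes at that moment; what a row does not reach only later rows make up. A row lasts 1/10 s, in which the tool goes at most 50 mm and 8.59 degrees, less where a joint would pass 70% of its speed; a pose out of reach is approached as far as the arm can. A call with a gripper value outside its range is refused whole. The fingers move at their own pace and stop on an object; "newtons" is the grip in N (left out, the last holds). Time passes only in rows, so rows that repeat a pose let the fingers close. It gives the time, the measured TCP pose, the force, the opening and the grip force at its end, in the units of the state.
- ctrl.get_obs(): the state, without advancing time (a new reading comes with each control period).
- ctrl.get_image(name): name is "scene" or "top" or "wrist"; returns a dict with "img" (400x640x3 uint8, red, green, blue), "fx", "fy", "cx", "cy" (pixels), "rvec" (rotation vector, rad) and "tvec" (3), from world to camera coordinates, as OpenCV has them; the wrist camera has in their place "mount" (4x4, takes a point from camera to tool coordinates, whose origin is the TCP and whose axes are the flange's). Camera axes: x right, y down, z forward; pixel columns grow to the right and rows downward; lengths in m; the calibration is good to about 2 mm. A picture is of the moment at which its call begins: read the wrist's pose just before it. There is no depth.
- ctrl.finish_job(): hands the job in; it is judged then, once.
The state is a dict: "t": time; "q": joint angles; "dq": joint speeds; "effort": joint torques, N m; "tool_pos": TCP position; "tool_rot": TCP orientation; "contact_force": force on the tool from outside, world axes, zero at the start; "wrist_torque": the same for the moment, N m; "opening": finger opening in m; "grip_force": force on a finger pad.
Only numpy, scipy, OpenCV 4.12 (cv2) and the standard library are available. Lean on these libraries where they do the work, as an engineer would, in place of code of your own. Each camera call takes 0.05 s, during which the arm holds its last target. There are 200 camera calls.

### The job

Lay the four small glazed border tiles that lie singly on the table flat, glaze up, on the four white setter plates of the kiln shelf in order of length, the shortest on the plate next to the cone pack and the longest at the far end. Each tile goes centred on its plate and lengthwise along it, set down rather than dropped, and the little clay vase must stay standing where it is.

Things in the scene. Friction and masses are not known exactly. Their poses are not given: they have to be found in the camera images.
- tile_1: loose stoneware border tile, the shortest of four: 70 mm long (its x), 44 mm wide (y), 16 mm thick (z), dark brown glaze on top, cream clay at the edges; both ends narrow in steps over their last 16 mm (to 30 and then 16 mm wide), the long sides between are straight and parallel, 38 mm long. Starts flat on the table, glaze up. Origin: centre of its underside. Both ends alike. (Not one of the big tiles in piles.) 60 to 250 g.
- tile_2: loose stoneware border tile, the second shortest of four: 90 mm long (its x), 44 mm wide (y), 16 mm thick (z), dark brown glaze on top, cream clay at the edges; both ends narrow in steps over their last 16 mm (to 30 and then 16 mm wide), the long sides between are straight and parallel, 58 mm long. Starts flat on the table, glaze up. Origin: centre of its underside. Both ends alike. (Not one of the big tiles in piles.) 60 to 250 g.
- tile_3: loose stoneware border tile, the second longest of four: 110 mm long (its x), 44 mm wide (y), 16 mm thick (z), dark brown glaze on top, cream clay at the edges; both ends narrow in steps over their last 16 mm (to 30 and then 16 mm wide), the long sides between are straight and parallel, 78 mm long. Starts flat on the table, glaze up. Origin: centre of its underside. Both ends alike. (Not one of the big tiles in piles.) 60 to 250 g.
- tile_4: loose stoneware border tile, the longest of four: 130 mm long (its x), 44 mm wide (y), 16 mm thick (z), dark brown glaze on top, cream clay at the edges; both ends narrow in steps over their last 16 mm (to 30 and then 16 mm wide), the long sides between are straight and parallel, 98 mm long. Starts flat on the table, glaze up. Origin: centre of its underside. Both ends alike. (Not one of the big tiles in piles.) 60 to 250 g.
- plate_a: fixed white setter plate, 60 mm long (its x), 36 mm wide (y), 6 mm thick, lying on a tan kiln shelf slab (15 mm thick, 150 x 530 mm); an end plate of the row (next: plate_b). The four alike plates form a row about 98 mm apart, side by side. Origin: centre of its underside, on the slab's top 15 mm above the table; its top is 21 mm above the table.
- plate_b: fixed white setter plate, 60 mm long (its x), 36 mm wide (y), 6 mm thick, lying on a tan kiln shelf slab (15 mm thick, 150 x 530 mm); between plate_a and plate_c. The four alike plates form a row about 98 mm apart, side by side. Origin: centre of its underside, on the slab's top 15 mm above the table; its top is 21 mm above the table.
- plate_c: fixed white setter plate, 60 mm long (its x), 36 mm wide (y), 6 mm thick, lying on a tan kiln shelf slab (15 mm thick, 150 x 530 mm); between plate_b and plate_d. The four alike plates form a row about 98 mm apart, side by side. Origin: centre of its underside, on the slab's top 15 mm above the table; its top is 21 mm above the table.
- plate_d: fixed white setter plate, 60 mm long (its x), 36 mm wide (y), 6 mm thick, lying on a tan kiln shelf slab (15 mm thick, 150 x 530 mm); the other end plate of the row (next: plate_c). The four alike plates form a row about 98 mm apart, side by side. Origin: centre of its underside, on the slab's top 15 mm above the table; its top is 21 mm above the table.
- cone_pack: fixed marker at one end of the row of plates (which end varies): three slim pale pointed cones, tips 61 mm above its underside, on a clay bar 80 x 30 x 16 mm. Origin: centre of its underside on the slab, about 96 mm beyond the nearest plate. (At the row's other end stands a plain grey 36 mm square block, 30 mm tall, fixed.)
- vase: loose unglazed pale clay vase, standing, 50 mm across, 85 mm tall, a bystander on one side of the table that must be left alone. Origin: centre of its underside.
Not all that is in view belongs to the job. What is shaped like the tile_3 but orange is not meant. What is shaped like the tile_2 but green is not meant.

How it is judged:
At the end, for the whole second after the job is handed in: Counted from the cone pack, the plates carry the tiles from shortest to longest; each lies flat, glaze up, its centre within 14 mm of its plate's centre seen from above and its length within 12 degrees of the plate's length (either way round), released and at rest (((horizontal distance between cone_pack and plate_a below 0.16 m and horizontal distance between tile_1 and plate_a below 0.014 m and angle between the x axis of tile_1 and the x axis of plate_a, either way round below 0.21 rad and z of tile_1 in the frame of plate_a between 0.003 and 0.01 m and horizontal distance between tile_2 and plate_b below 0.014 m and angle between the x axis of tile_2 and the x axis of plate_b, either way round below 0.21 rad and z of tile_2 in the frame of plate_b between 0.003 and 0.01 m and horizontal distance between tile_3 and plate_c below 0.014 m and angle between the x axis of tile_3 and the x axis of plate_c, either way round below 0.21 rad and z of tile_3 in the frame of plate_c between 0.003 and 0.01 m and horizontal distance between tile_4 and plate_d below 0.014 m and angle between the x axis of tile_4 and the x axis of plate_d, either way round below 0.21 rad and z of tile_4 in the frame of plate_d between 0.003 and 0.01 m) or (horizontal distance between cone_pack and plate_d below 0.16 m and horizontal distance between tile_1 and plate_d below 0.014 m and angle between the x axis of tile_1 and the x axis of plate_d, either way round below 0.21 rad and z of tile_1 in the frame of plate_d between 0.003 and 0.01 m and horizontal distance between tile_2 and plate_c below 0.014 m and angle between the x axis of tile_2 and the x axis of plate_c, either way round below 0.21 rad and z of tile_2 in the frame of plate_c between 0.003 and 0.01 m and horizontal distance between tile_3 and plate_b below 0.014 m and angle between the x axis of tile_3 and the x axis of plate_b, either way round below 0.21 rad and z of tile_3 in the frame of plate_b between 0.003 and 0.01 m and horizontal distance between tile_4 and plate_a below 0.014 m and angle between the x axis of tile_4 and the x axis of plate_a, either way round below 0.21 rad and z of tile_4 in the frame of plate_a between 0.003 and 0.01 m)) and angle between each of tile_1, tile_2, tile_3, tile_4's own z axis and vertical below 0.1 rad and linear speed of each of tile_1, tile_2, tile_3, tile_4 below 0.02 m/s and contact force between each of tile_1, tile_2, tile_3, tile_4 and the fingers below 0.05 N); the robot touches nothing.
It fails at once if the vase was shifted by more than 15 mm or tipped (distance of vase from where it was at the start of the episode above 0.015 m or angle between vase's own z axis and vertical above 0.3 rad).
It fails at once if a tile was dropped or thrown (moves faster than 0.6 m/s, a fall of about 20 mm, with no finger touching it) ((linear speed of tile_1 above 0.6 m/s and contact force between tile_1 and the fingers below 0.02 N) or (linear speed of tile_2 above 0.6 m/s and contact force between tile_2 and the fingers below 0.02 N) or (linear speed of tile_3 above 0.6 m/s and contact force between tile_3 and the fingers below 0.02 N) or (linear speed of tile_4 above 0.6 m/s and contact force between tile_4 and the fingers below 0.02 N)).
It also fails if it takes over 106 s, if anything falls off the work surface, if the arm or the gripper's body presses on something with over 40 N, if the wrist force passes 120 N, or if a joint passes its speed limit or range.

## Working session

There is one attempt and no reset: what is moved stays moved. The work goes in short steps, Python scripts to look and compute and a tool call to move; the robot and the scene stay as the last step left them, time stands still between calls to the robot, and variables do not carry over. Pictures are saved under pics/ and viewed, at most 14 in all, crops included, and the job is handed in when it is done.

Besides the shell and the picture viewer there is one more tool, called as a command line: name --argument value ..., lists and objects as JSON in quotes. servo_tool: Moves the arm, as the interface text tells. Its arguments: {"type":"object","properties":{"increments":{"type":"array"},"newtons":{"type":"number"}},"required":["increments"]}

```bash
mkdir -p pics; python3 - <<'E'
from station import ctrl
import cv2
print(ctrl.get_obs())
for n in("top","scene"):
    d=ctrl.get_image(n);cv2.imwrite(f"pics/{n}0.png",d["img"][:,:,::-1]);print({k:v for k,v in d.items() if k!="img"})
E
```

```text
{'t': 0.0, 'q': array([ 1.05000318e+00,  5.33507239e-02,  1.61428352e+00, -8.35453700e-06,
        1.47598768e+00, -1.18987195e-01]), 'dq': array([-0.00071744, -0.00046986, -0.00142307,  0.00105656, -0.00018367,
        0.00013938]), 'effort': array([ 1.43985588e-03, -3.93683624e+01, -3.70177603e+01, -3.97811550e-05,
        6.95518451e-03, -2.73671411e-06]), 'tool_pos': array([0.24413079, 0.57472097, 0.24907304]), 'tool_rot': array([-6.26790810e-01, -3.07778638e+00,  3.02936126e-03]), 'contact_force': array([ 0.01486072, -0.05935487,  0.23262119]), 'wrist_torque': array([-0.00302348, -0.037344  ,  0.02165554]), 'grip_force': 0.0, 'opening': 0.08566001652224246}
{'fx': 415.3348763591805, 'fy': 415.3348763591805, 'cx': 316.27476454940654, 'cy': 202.2533766090958, 'rvec': array([ 2.14978771, -2.10657313,  0.18677866]), 'tvec': array([-0.02026636,  0.46779278,  1.16154213])}
{'fx': 432.4485006286675, 'fy': 432.4485006286675, 'cx': 316.87517885546, 'cy': 207.94223898397775, 'rvec': array([ 1.60352486,  2.07308887, -0.73507394]), 'tvec': array([ 0.10717414, -0.28431472,  1.28993371])}
```

View pics/top0.png

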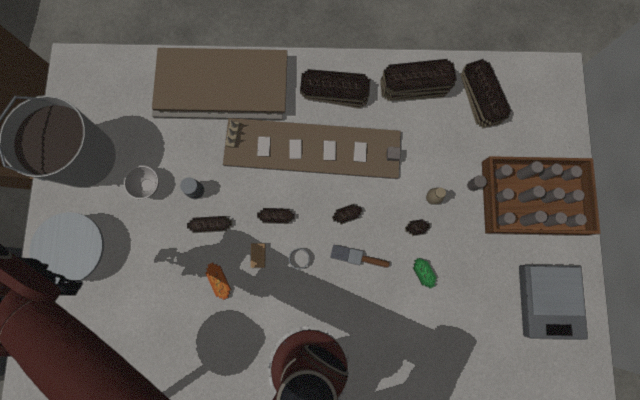

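View pics/scene0.png

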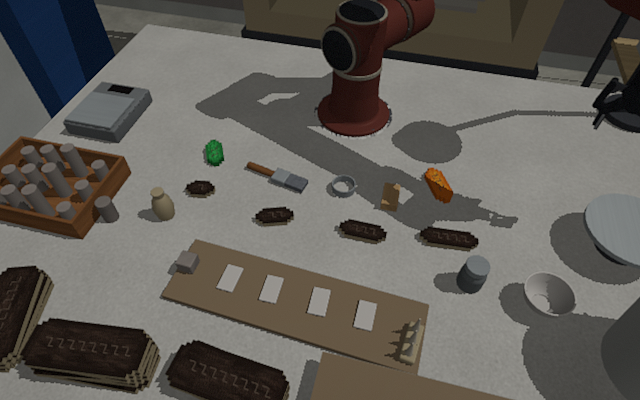

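Top view: the cone pack is at (232,133) and the plates at (264,146), (295,149), (330,150) and (360,152), with the grey block at (394,154). The dark single tiles are at (418,227), (348,213), (276,215) and (210,224), apparently shortest to longest. The orange (218,281) and green (425,272) ones are decoys, the large dark piles (335,87), (419,79) and (487,93) aren't meant, and the vase is at (437,195).

```bash
cat > h.py <<'E'
import numpy as np,cv2
from scipy.spatial.transform import Rotation as R
from station import ctrl
def cam(name):
    o=ctrl.get_obs(); d=ctrl.get_image(name)
    if name=="wrist":
        T=np.eye(4);T[:3,:3]=R.from_rotvec(o["tool_rot"]).as_matrix();T[:3,3]=o["tool_pos"];T=T@d["mount"]
        d["Rwc"],d["C"]=T[:3,:3],T[:3,3]
    else:
        r=cv2.Rodrigues(np.array(d["rvec"]))[0];d["Rwc"],d["C"]=r.T,-r.T@np.array(d["tvec"])
    return o,d
def ray(d,uv,z):
    uv=np.asarray(uv,float).reshape(-1,2)
    v=np.c_[(uv[:,0]-d["cx"])/d["fx"],(uv[:,1]-d["cy"])/d["fy"],np.ones(len(uv))]@d["Rwc"].T
    return (d["C"]+v*((z-d["C"][2])/v[:,2])[:,None])[:,:2]
def blobs(d,mask,z,amin):
    """world centre, long-axis angle (deg), length, width (mm) and pixel centre of each blob"""
    out=[]
    for c in cv2.findContours(mask.astype(np.uint8),cv2.RETR_EXTERNAL,cv2.CHAIN_APPROX_NONE)[0]:
        if cv2.contourArea(c)<amin: continue
        w=ray(d,c,z)*1000
        (cx,cy),(a,b),t=cv2.minAreaRect(w.astype(np.float32))
        if b>a: a,b,t=b,a,t+90
        out.append((round(cx),round(cy),round((t+90)%180-90),round(a),round(b),*c.reshape(-1,2).mean(0).round()))
    return out
E
python3 - <<'E'
from h import *
o,d=cam("top");im=d["img"].astype(int)
m=im.max(2); roi=np.zeros(m.shape,bool);roi[195:245,180:450]=1
k=np.ones((3,3),np.uint8)
print("dark",*blobs(d,cv2.morphologyEx(((m<62)&roi).astype(np.uint8),cv2.MORPH_CLOSE,k),.016,60),sep="\n")
roi[:]=0;roi[128:170,245:380]=1
print("plates",*blobs(d,(im.min(2)>140)&roi,.021,60),sep="\n")
print("cone",ray(d,(232,133),.05),"vase",ray(d,(437,195),.05),"grey cyl",ray(d,(192,186),.03), "post",ray(d,(477,182),.03))
print(im[213,348],im[240,300],im[150,330],im[150,310])
cv2.imwrite("pics/crop.png",cv2.resize(d["img"][110:250,170:450,::-1],None,fx=2.8,fy=2.8))
E
```

```text
dark
(405, -308, -89, 68, 41, np.float64(417.0), np.float64(227.0))
(402, 302, -85, 129, 43, np.float64(209.0), np.float64(224.0))
(432, 108, -89, 109, 42, np.float64(276.0), np.float64(215.0))
(441, -103, -70, 89, 42, np.float64(347.0), np.float64(213.0))
plates
cone [[0.66993671 0.24313269]] vase [[ 0.49490463 -0.35853375]] grey cyl [[0.51131872 0.35614005]] post [[ 0.54046913 -0.48357783]]
[55 46 41] [134 131 128] [144 139 137] [93 82 68]
```

View pics/crop.png

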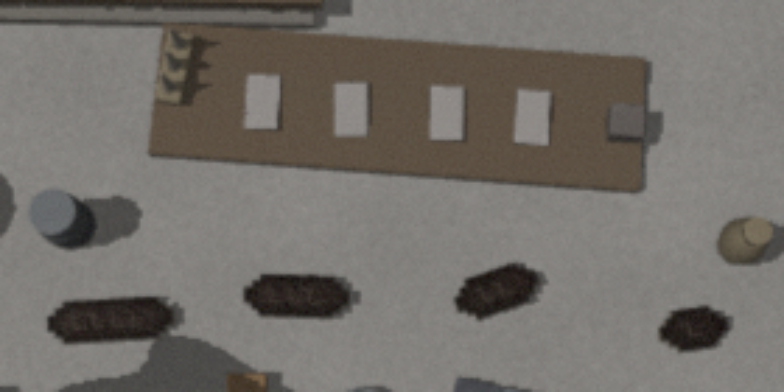

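Four dark tiles, measured lengths 68, 89, 109 and 129 mm (width ~42), match tile_1 at (417,227), tile_2 at (347,213), tile_3 at (276,215) and tile_4 at (209,224). The crop confirms they are dark and single. The cone pack is at the left (+y) end, so tile_1 goes on the leftmost plate.

```bash
cat >> h.py <<'E'
def go(x,y,z,yaw):
    """shift (cm) and turn (deg) in tool axes to a pose in mm; yaw = world angle of the tool's y, mod 180"""
    o=ctrl.get_obs();M=R.from_rotvec(o["tool_rot"]).as_matrix()
    s=M.T@(np.array([x,y,z])/1000-o["tool_pos"])*100
    cur=np.degrees(np.arctan2(M[1,1],M[0,1])); t=(cur-yaw+90)%180-90
    print("t",round(o["t"],2),"at",(o["tool_pos"]*1000).round(1),"yaw",cur.round(1),"q6",o["q"][5].round(2),"-> shift",s.round(2),"turn",round(t,1))
E
python3 - <<'E'
from h import *
o,d=cam("top");im=d["img"].astype(int)
roi=np.zeros(im.shape[:2],bool);roi[128:170,245:380]=1
print("plates",*blobs(d,(im.min(2)>110)&roi,.021,60),sep="\n")
go(402,302,150,5)
print({k:v for k,v in ctrl.get_image("wrist").items() if k!="img"})
E
```

```text
plates
(630, -138, 0, 59, 33, np.float64(360.0), np.float64(152.0))
(633, -46, 1, 56, 30, np.float64(329.0), np.float64(150.0))
(634, 57, 2, 56, 30, np.float64(295.0), np.float64(149.0))
(641, 153, -1, 58, 35, np.float64(263.0), np.float64(146.0))
t 0.2 at [244.2 574.9 249.5] yaw 67.0 q6 -0.12 -> shift [-25.2  -18.93   9.97] turn 62.0
{'fx': 355.89386735347335, 'fy': 355.89386735347335, 'cx': 316.1502420598438, 'cy': 198.58338711639772, 'mount': array([[-3.33588560e-04, -9.53379649e-01, -3.01773314e-01,
         7.77836801e-02],
       [ 9.99999754e-01, -1.31753565e-04, -6.89183901e-04,
         4.52358197e-04],
       [ 6.17294196e-04, -3.01773470e-01,  9.53379458e-01,
        -1.23437870e-01],
       [ 0.00000000e+00,  0.00000000e+00,  0.00000000e+00,
         1.00000000e+00]])}
```

servo_tool --increments '[[[6.5, -12.6, -9.5, 5, 31], [6.5, -12.6, -9.5, 5, 31], [6.5, -12.6, -9.5, 5, 31], [6.5, -12.6, -9.5, 5, 31], [6.5, -12.6, -9.5, 5, 31]]]'

```text
t: 0.75
tool_pos: [0.3237, 0.4363, 0.1989]
tool_rot: [-1.431, -2.796, 0.004]
contact_force: [-0.1, 0.7, -0.6]
opening: 0.0648
grip_force: 0.0
```

```bash
python3 -c "
from h import *
go(402,302,150,5)"
```

```text
t 0.75 at [323.7 436.3 198.9] yaw 35.8 q6 0.17 -> shift [-15.47  -1.49   4.9 ] turn 30.8
```

servo_tool --increments '[[[6.5, -15.5, -1.5, 5, 31], [6.5, -15.5, -1.5, 5, 31], [6.5, -15.5, -1.5, 5, 31], [6.5, -15.5, -1.5, 5, 31], [6.5, -15.5, -1.5, 5, 31]]]'

```text
t: 1.25
tool_pos: [0.4025, 0.3036, 0.1499]
tool_rot: [-2.123, -2.315, 0.001]
contact_force: [-1.0, -0.3, 1.1]
opening: 0.0651
grip_force: 0.0
```

```bash
cat >> h.py <<'E'
def look(fn=None,z=.016,thr=62):
    o,d=cam("wrist");m=d["img"].astype(int).max(2)
    mk=cv2.morphologyEx((m<thr).astype(np.uint8),cv2.MORPH_CLOSE,np.ones((5,5)))
    for b in blobs(d,mk,z,800):
        if b[4]<60 and b[3]<150: print(b)
    if fn: cv2.imwrite(fn,d["img"][:,:,::-1])
E
python3 -c "
from h import *
go(402,302,150,5); look('pics/w1.png')"
```

```text
t 1.25 at [402.5 303.6 149.9] yaw 4.9 q6 0.41 -> shift [-0.15 -0.07 -0.01] turn -0.1
(492, 341, -41, 54, 22, np.float64(441.0), np.float64(151.0))
(401, 304, -85, 128, 42, np.float64(314.0), np.float64(186.0))
```

View pics/w1.png

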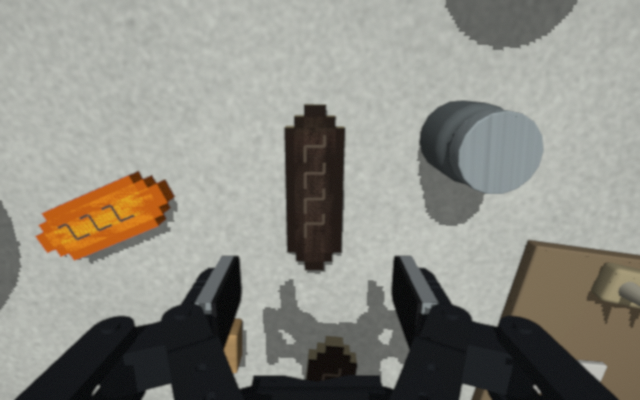

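The wrist view shows tile_4 centred at (314,186), between the open fingers, with its axis aligned. I'm descending.

servo_tool --increments '[[[6.5, 0, 0, 5, 0], [6.5, 0, 0, 9, 0], [6.5, 0, 0, 12, 0], [6.5, 0, 0, 13.0, 0], [6.5, 0, 0, 13.0, 0]]]' --newtons 40

```text
t: 1.8
tool_pos: [0.401, 0.3052, 0.0196]
tool_rot: [-2.118, -2.319, 0.003]
contact_force: [0.1, -0.7, 0.2]
opening: 0.0652
grip_force: 0.0
```

servo_tool --increments '[[[3.5, 0, 0, 0, 0], [3.5, 0, 0, 0, 0], [3.5, 0, 0, 0, 0], [3.5, 0, 0, 0, 0], [3.5, 0, 0, 0, 0]]]' --newtons 40

```text
t: 2.3
tool_pos: [0.4039, 0.3057, 0.0229]
tool_rot: [2.122, 2.316, 0.008]
contact_force: [-1.5, 1.7, 6.8]
opening: 0.0427
grip_force: 43.0
```

servo_tool --increments '[[[3.5, 0, 0, -2, 0], [3.5, 0, 0, -6, 0], [3.5, 0, 0, -10, -8], [3.5, 0, 0, -12, -16], [3.5, 0, 0, -12, -24]]]'

```text
t: 2.8
tool_pos: [0.4045, 0.3054, 0.1452]
tool_rot: [1.585, 2.707, 0.012]
contact_force: [0.1, -0.2, -2.5]
opening: 0.043
grip_force: 42.0
```

```bash
python3 -c "
from h import *
go(630,-138,140,88)"
```

```text
t 2.8 at [404.5 305.4 145.2] yaw 29.3 q6 -0.01 -> shift [-49.7   -2.05   0.52] turn -58.7
```

servo_tool --increments '[[[3.5, -3, 0, 0, -6], [3.5, -7, -0.2, 0, -12], [3.5, -11, -0.4, 0, -18], [3.5, -15, -0.6, 0, -24], [3.5, -19, -0.8, 0, -30]]]'

```text
t: 3.3
tool_pos: [0.4874, 0.1325, 0.1403]
tool_rot: [0.833, 3.029, -0.0]
contact_force: [0.6, 0.0, -2.0]
opening: 0.0433
grip_force: 42.0
```

```bash
python3 -c "
from h import *
go(630,-138,140,88)"
```

```text
t 3.3 at [487.4 132.5 140.3] yaw 59.2 q6 -0.92 -> shift [-26.09 -15.95   0.04] turn -28.8
```

servo_tool --increments '[[[3.5, -3.5, -2.1, 0, -6], [3.5, -7, -4.3, 0, -12], [3.5, -10.5, -6.4, 0, -18], [3.5, -14, -8.5, 0, -24], [3.5, -17.5, -10.7, 0, -29]]]'

```text
t: 3.8
tool_pos: [0.5822, -0.0494, 0.1402]
tool_rot: [-0.05, -3.141, 0.0]
contact_force: [-0.2, 1.6, -1.8]
opening: 0.0429
grip_force: 42.0
```

```bash
python3 -c "
from h import *
go(630,-138,140,88)"
```

```text
t 3.8 at [582.2 -49.4 140.2] yaw 88.2 q6 -1.75 -> shift [-5.06 -8.7   0.02] turn 0.2
```

```bash
python3 -c "
from h import *
o,d=cam('wrist');m=d['img'].astype(int)
print(*blobs(d,(m.min(2)>112)&(m.max(2)-m.min(2)<25),.021,600),sep='\n')
look('pics/w2.png')"
```

```text
(732, 178, 90, 78, 15, np.float64(596.0), np.float64(361.0))
(638, 152, -1, 61, 37, np.float64(583.0), np.float64(260.0))
(627, -138, -3, 61, 36, np.float64(199.0), np.float64(256.0))
(632, 56, 1, 61, 36, np.float64(457.0), np.float64(256.0))
(543, -115, -69, 555, 264, np.float64(248.0), np.float64(139.0))
(462, -112, 88, 63, 15, np.float64(217.0), np.float64(8.0))
```

View pics/w2.png

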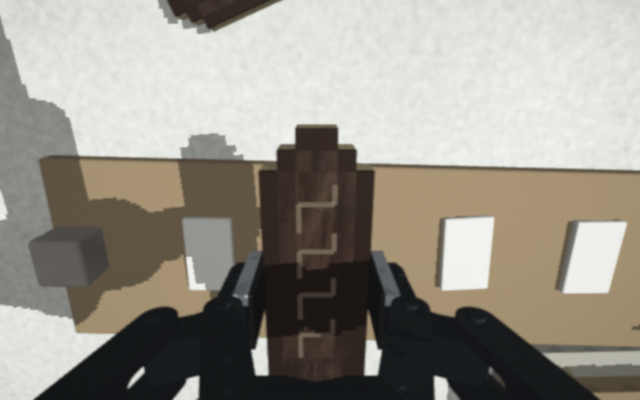

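Plates are clean at 61 x 36 mm: (638,152), (632,56) and (627,-138), i.e. pixels (583,260), (457,256) and (199,256). Tile_4 is held square.

```bash
python3 -c "
from h import *
go(625,-138,47,88)"
```

```text
t 3.9 at [583.6 -52.1 140.7] yaw 87.8 q6 -1.75 -> shift [-4.46 -8.41  9.4 ] turn -0.2
```

servo_tool --increments '[[[3.5, -2, -3.6, 0, 0], [3.5, -4, -7.5, 0, 0], [3.5, -4.5, -8.4, 0, 0], [3.5, -4.5, -8.4, 3, 0], [3.5, -4.5, -8.4, 6, 0]]]'

```text
t: 4.4
tool_pos: [0.6248, -0.1335, 0.081]
tool_rot: [0.057, 3.138, -0.001]
contact_force: [0.5, -0.4, -3.0]
opening: 0.0427
grip_force: 42.2
```

```bash
python3 -c "
from h import *
go(625,-138,44,87)"
```

```text
t 4.4 at [ 624.8 -133.5   81. ] yaw 87.9 q6 -1.86 -> shift [-0.03 -0.45  3.7 ] turn 0.9
```

servo_tool --increments '[[[3.5, 0, 0, 1, 0], [3.5, 0, 0, 2.2, 0], [3.5, 0, 0, 2.8, 0], [3.5, 0, 0, 2.8, 0], [3.5, 0, 0, 2.8, 0]]]'

```text
t: 4.9
tool_pos: [0.6248, -0.1334, 0.0536]
tool_rot: [0.055, 3.139, -0.001]
contact_force: [0.9, 0.6, -1.1]
opening: 0.0426
grip_force: 42.2
```

```bash
python3 -c "
from h import *
go(625,-138,44,87)"
```

```text
t 4.9 at [ 624.8 -133.4   53.6] yaw 88.0 q6 -1.86 -> shift [-0.03 -0.46  0.96] turn 1.0
```

servo_tool --increments '[[[3.5, 0, -0.4, 0.2, 0], [3.5, 0, -0.4, 0.5, 0], [3.5, 0, -0.4, 0.8, 0], [3.5, 0, -0.4, 0.9, 0], [3.5, 0, -0.4, 0.9, 0]]]'

```text
t: 5.4
tool_pos: [0.6241, -0.1375, 0.044]
tool_rot: [0.055, 3.141, -0.001]
contact_force: [-2.0, 0.1, 2.0]
opening: 0.0426
grip_force: 42.8
```

servo_tool --increments '[[[4.8, 0, 0, 0, 0], [5.4, 0, 0, 0, 0], [6, 0, 0, 0, 0], [6, 0, 0, -1, 0], [6, 0, 0, -4, 0]]]'

```text
t: 5.9
tool_pos: [0.6213, -0.1364, 0.0803]
tool_rot: [-0.055, -3.134, -0.004]
contact_force: [0.1, -0.3, 0.2]
opening: 0.0604
grip_force: 0.0
```

servo_tool --increments '[[[6.5, 0, 0, -3, 0], [6.5, 0, 0, -6, 0], [6.5, 0, 0, -6, 0], [6.5, 4, 0, -6, 0], [6.5, 8, 0, -6, 0]]]'

```text
t: 6.4
tool_pos: [0.5433, -0.1344, 0.143]
tool_rot: [-0.054, -3.141, -0.0]
contact_force: [-0.6, 0.6, -0.3]
opening: 0.0648
grip_force: 0.0
```

```bash
cat >> h.py <<'E'
def topcheck(fn=None):
    o,d=cam("top");im=d["img"].astype(int).max(2)
    for z,(r0,r1) in((.037,(120,176)),(.016,(195,245))):
        m=np.zeros_like(im,bool);m[r0:r1,185:450]=(im<62)[r0:r1,185:450]
        print(z,*blobs(d,cv2.morphologyEx(m.astype(np.uint8),cv2.MORPH_CLOSE,np.ones((3,3))),z,60),sep="\n")
    if fn: cv2.imwrite(fn,cv2.resize(d["img"][110:250,170:450,::-1],None,fx=2.8,fy=2.8))
E
python3 -c "
from h import *
go(405,-308,150,8);topcheck('pics/t1.png');look(z=.037)"
```

```text
t 6.4 at [ 543.3 -134.4  143. ] yaw 88.0 q6 -1.91 -> shift [ 13.22 -17.83  -0.7 ] turn 80.0
0.037
(629, -178, -22, 223, 143, np.float64(374.0), np.float64(147.0))
0.016
(405, -309, 56, 55, 54, np.float64(417.0), np.float64(227.0))
(432, 107, -89, 106, 42, np.float64(276.0), np.float64(215.0))
(422, -122, -20, 188, 113, np.float64(351.0), np.float64(221.0))
(415, -29, -25, 169, 49, np.float64(320.0), np.float64(218.0))
(441, -104, -70, 81, 39, np.float64(359.0), np.float64(54.0))
(436, 48, 13, 39, 25, np.float64(621.0), np.float64(31.0))
(418, -286, 88, 54, 26, np.float64(41.0), np.float64(20.0))
```

View pics/t1.png

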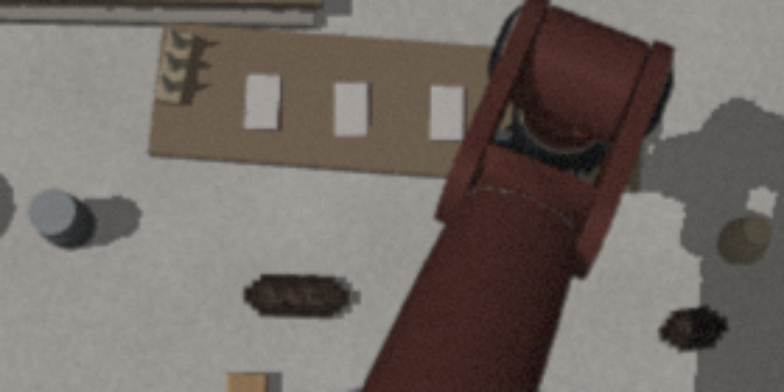

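The arm hides plate d, so I'll check that tile later. Next is tile_2, whose axis is at -70°, so yaw 20.

```bash
python3 -c "
from h import *
go(441,-104,140,20)"
```

```text
t 6.5 at [ 538.6 -133.   140.1] yaw 87.9 q6 -1.91 -> shift [9.86 2.55 0.08] turn 67.9
```

servo_tool --increments '[[[6.5, 3, 0.5, 0, 8], [6.5, 7, 1.5, 0, 16], [6.5, 9.9, 2.5, 0, 24], [6.5, 9.9, 2.5, 0, 32], [6.5, 9.9, 2.5, 0, 40]]]'

```text
t: 7.0
tool_pos: [0.4454, -0.1056, 0.1432]
tool_rot: [1.134, 2.929, 0.0]
contact_force: [0.2, -0.8, 0.2]
opening: 0.0651
grip_force: 0.0
```

servo_tool --increments '[[[6.5, 0, 0, 0, 8], [6.5, 0, 0, 0, 16], [6.5, 0, 0, 0, 24], [6.5, 0, 0, 0, 28], [6.5, 0, 0, 0, 28]]]'

```text
t: 7.5
tool_pos: [0.4462, -0.106, 0.1434]
tool_rot: [1.802, 2.573, 0.0]
contact_force: [-0.5, 0.2, 0.3]
opening: 0.0653
grip_force: 0.0
```

```bash
python3 -c "
from h import *
go(441,-104,140,20);look()"
```

```text
t 7.5 at [ 446.2 -106.   143.4] yaw 20.0 q6 -0.74 -> shift [ 0.36 -0.42  0.34] turn -0.0
(439, -101, -70, 89, 42, np.float64(310.0), np.float64(184.0))
```

servo_tool --increments '[[[6.5, 0.7, -0.5, 3, 0], [6.5, 0.7, -0.5, 7, 0], [6.5, 0.7, -0.5, 10.5, 0], [6.5, 0.7, -0.5, 12.1, 0], [6.5, 0.7, -0.5, 12.1, 0]]]'

```text
t: 8.05
tool_pos: [0.4364, -0.1001, 0.0193]
tool_rot: [-1.797, -2.569, 0.002]
contact_force: [-0.3, 0.1, 0.7]
opening: 0.065
grip_force: 0.0
```

servo_tool --increments '[[[3.5, 0, 0, 0, 0], [3.5, 0, 0, 0, 0], [3.5, 0, 0, 0, 0], [3.5, 0, 0, 0, 0], [3.5, 0, 0, 0, 0]]]'

```text
t: 8.55
tool_pos: [0.4401, -0.1016, 0.0239]
tool_rot: [1.8, 2.571, 0.001]
contact_force: [1.0, -0.1, 5.9]
opening: 0.0429
grip_force: 41.8
```

servo_tool --increments '[[[3.5, 0, 0, -2, 0], [3.5, 0, 0, -6, 0], [3.5, 0, 0, -10, -8], [3.5, 0, 0, -12, -16], [3.5, 0, 0, -12, -24]]]'

```text
t: 9.05
tool_pos: [0.4409, -0.102, 0.1465]
tool_rot: [1.217, 2.888, 0.0]
contact_force: [0.1, 0.4, -1.8]
opening: 0.0429
grip_force: 41.3
```

servo_tool --increments '[[[3.5, 0, 0, 0, -8], [3.5, 0, 0, 0, -16], [3.5, 0, 0, 0, -24], [3.5, 0, 0, 0, -32], [3.5, 0, 0, 0, -40]]]'

```text
t: 9.55
tool_pos: [0.4383, -0.1009, 0.1417]
tool_rot: [-0.156, -3.137, -0.001]
contact_force: [-0.3, 0.7, -0.6]
opening: 0.0426
grip_force: 41.3
```

```bash
python3 -c "
from h import *
go(632,56,140,91)
o,d=cam('wrist');m=d['img'].astype(int)
print(*[b for b in blobs(d,(m.min(2)>105)&(m.max(2)-m.min(2)<25),.021,600) if b[3]<90],sep='\n')"
```

```text
t 9.55 at [ 438.3 -100.9  141.7] yaw 84.3 q6 -1.86 -> shift [-17.72  17.53   0.16] turn -6.7
(627, 149, -2, 42, 29, np.float64(625.0), np.float64(381.0))
(320, -125, 78, 38, 29, np.float64(259.0), np.float64(23.0))
```

Moving over plate b.

servo_tool --increments '[[[3.5, -2.5, 2.5, 0, -2], [3.5, -5.5, 5.5, 0, -4], [3.5, -8.5, 8.5, 0, -6.5], [3.5, -11.5, 11.5, 0, -6.5], [3.5, -14.2, 14.2, 0, -6.5]]]'

```text
t: 10.1
tool_pos: [0.5958, 0.0268, 0.1417]
tool_rot: [0.01, -3.141, -0.0]
contact_force: [-0.5, -1.0, -0.8]
opening: 0.0431
grip_force: 41.3
```

servo_tool --increments '[[[3.5, -2, 1.5, 0, 0], [3.5, -2.8, 2.5, 0, 0], [3.5, -2.8, 2.5, 0, 0], [3.5, -2.8, 2.5, 2, 0], [3.5, -2.8, 2.5, 4, 0]]]'

```text
t: 10.6
tool_pos: [0.6223, 0.0496, 0.1026]
tool_rot: [-0.011, 3.141, -0.001]
contact_force: [-0.3, -0.2, -1.2]
opening: 0.0426
grip_force: 41.4
```

```bash
python3 -c "
from h import *
go(632,56,54,91)
o,d=cam('wrist');m=d['img'].astype(int)
print(*[b for b in blobs(d,(m.min(2)>105)&(m.max(2)-m.min(2)<25),.021,600) if b[3]<90],sep='\n')"
```

```text
t 10.6 at [622.3  49.6 102.6] yaw 90.4 q6 -1.62 -> shift [-0.97  0.63  4.86] turn -0.6
(732, 247, -90, 68, 16, np.float64(594.0), np.float64(364.0))
(638, 152, -1, 61, 37, np.float64(478.0), np.float64(240.0))
(629, -45, 0, 60, 38, np.float64(163.0), np.float64(225.0))
```

servo_tool --increments '[[[3.5, -1, 0.6, 1, 0], [3.5, -1, 0.6, 3, 0], [3.5, -1, 0.6, 4.5, 0], [3.5, -1, 0.6, 5, 0], [3.5, -1, 0.6, 5, 0]]]'

```text
t: 11.15
tool_pos: [0.6313, 0.0561, 0.0511]
tool_rot: [0.012, -3.139, 0.0]
contact_force: [0.0, -0.7, -2.1]
opening: 0.043
grip_force: 41.3
```

```bash
python3 -c "
from h import *
go(632,56,44.5,91)"
```

```text
t 11.15 at [631.3  56.1  51.1] yaw 90.4 q6 -1.61 -> shift [-0.07 -0.01  0.66] turn -0.6
```

servo_tool --increments '[[[3.5, 0, 0, 0.2, 0], [3.5, 0, 0, 0.4, 0], [3.5, 0, 0, 0.6, 0], [3.5, 0, 0, 0.7, 0], [3.5, 0, 0, 0.7, 0]]]'

```text
t: 11.65
tool_pos: [0.6326, 0.0566, 0.0452]
tool_rot: [0.013, -3.141, 0.0]
contact_force: [-0.5, 0.4, -1.7]
opening: 0.0427
grip_force: 41.4
```

servo_tool --increments '[[[3.5, 0, 0, 0.1, 0], [3.5, 0, 0, 0.2, 0], [3.5, 0, 0, 0.2, 0]]]'

```text
t: 11.95
tool_pos: [0.633, 0.0566, 0.0449]
tool_rot: [-0.013, 3.141, 0.0]
contact_force: [-3.6, 0.1, 6.1]
opening: 0.0428
grip_force: 42.2
```

servo_tool --increments '[[[4.8, 0, 0, 0, 0], [5.4, 0, 0, 0, 0], [6, 0, 0, 0, 0], [6, 0, 0, -1, 0], [6, 0, 0, -4, 0]]]'

```text
t: 12.45
tool_pos: [0.6299, 0.0566, 0.0803]
tool_rot: [0.013, -3.134, -0.0]
contact_force: [-0.3, -0.4, -0.2]
opening: 0.06
grip_force: 0.0
```

servo_tool --increments '[[[6.5, 0, 0, -3, 0], [6.5, 0, 0, -6, 0], [6.5, 0, 0, -6, 8], [6.5, 4, 0, -6, 16], [6.5, 8, 0, -6, 24]]]'

```text
t: 12.95
tool_pos: [0.5525, 0.0558, 0.1441]
tool_rot: [0.649, 3.073, 0.0]
contact_force: [0.5, -0.0, 0.9]
opening: 0.0651
grip_force: 0.0
```

```bash
python3 -c "
from h import *
go(432,108,140,1)"
```

```text
t 12.95 at [552.5  55.8 144.1] yaw 66.1 q6 -1.19 -> shift [13.13 -0.1   0.4 ] turn 65.1
```

servo_tool --increments '[[[6.5, 4, 0, 0, 8], [6.5, 8, 0, 0, 16], [6.5, 11, 0, 0, 24], [6.5, 12.8, 0, 0, 32], [6.5, 12.8, 0, 0, 40]]]'

```text
t: 13.45
tool_pos: [0.4335, 0.1078, 0.1436]
tool_rot: [1.659, 2.668, 0.001]
contact_force: [0.4, 0.1, 0.0]
opening: 0.0649
grip_force: 0.0
```

servo_tool --increments '[[[6.5, 0, 0, 0, 8], [6.5, 0, 0, 0, 16], [6.5, 0, 0, 0, 24], [6.5, 0, 0, 0, 25], [6.5, 0, 0, 0, 25]]]'

```text
t: 13.95
tool_pos: [0.4354, 0.107, 0.1438]
tool_rot: [2.19, 2.252, 0.001]
contact_force: [0.0, 0.2, 0.6]
opening: 0.0653
grip_force: 0.0
```

```bash
python3 -c "
from h import *
go(432,108,24,1);look()"
```

```text
t 13.95 at [435.4 107.  143.8] yaw 1.6 q6 0.05 -> shift [ 0.11 -0.35 11.98] turn 0.6
(647, 46, 1, 98, 49, np.float64(581.0), np.float64(275.0))
(430, 109, 89, 109, 42, np.float64(309.0), np.float64(188.0))
```

servo_tool --increments '[[[6.5, 0.2, -0.4, 3, 2], [6.5, 0.2, -0.4, 7, 2], [6.5, 0.2, -0.4, 10.5, 2], [6.5, 0.2, -0.4, 11.8, 2], [6.5, 0.2, -0.4, 11.8, 2]]]'

```text
t: 14.5
tool_pos: [0.4295, 0.1087, 0.0235]
tool_rot: [-2.228, -2.21, 0.006]
contact_force: [-0.3, -0.0, -0.2]
opening: 0.0648
grip_force: 0.0
```

servo_tool --increments '[[[3.5, 0, 0, 0, 0], [3.5, 0, 0, 0, 0], [3.5, 0, 0, 0, 0], [3.5, 0, 0, 0, 0], [3.5, 0, 0, 0, 0]]]'

```text
t: 15.0
tool_pos: [0.4333, 0.109, 0.0276]
tool_rot: [2.229, 2.21, 0.005]
contact_force: [-0.1, -1.1, 6.1]
opening: 0.0421
grip_force: 41.5
```

servo_tool --increments '[[[3.5, 0, 0, -2, 0], [3.5, 0, 0, -6, 0], [3.5, 0, 0, -10, -8], [3.5, 0, 0, -12, -16], [3.5, 0, 0, -12, -24]]]'

```text
t: 15.5
tool_pos: [0.4337, 0.1091, 0.15]
tool_rot: [1.711, 2.626, 0.008]
contact_force: [0.5, -0.1, -0.9]
opening: 0.0423
grip_force: 41.4
```

servo_tool --increments '[[[3.5, 0, 0, 0, -8], [3.5, 0, 0, 0, -16], [3.5, 0, 0, 0, -24], [3.5, 0, 0, 0, -32], [3.5, 0, 0, 0, -40]]]'

```text
t: 16.0
tool_pos: [0.4309, 0.1089, 0.1452]
tool_rot: [-0.712, -3.06, 0.0]
contact_force: [0.2, -0.0, -2.2]
opening: 0.0424
grip_force: 41.4
```

```bash
python3 -c "
from h import *
go(629,-45,140,90)"
```

```text
t 16.0 at [430.9 108.9 145.2] yaw 63.8 q6 -1.03 -> shift [-24.57  -5.07   0.51] turn -26.2
```

servo_tool --increments '[[[3.5, -3.5, -0.7, 0, -6], [3.5, -8, -1.6, 0, -12], [3.5, -12, -2.5, 0, -18], [3.5, -16, -3.3, 0, -24], [3.5, -20, -4.1, 0, -26]]]'

```text
t: 16.5
tool_pos: [0.5928, -0.0183, 0.1451]
tool_rot: [-0.01, -3.141, -0.0]
contact_force: [0.6, 1.1, -1.0]
opening: 0.0427
grip_force: 41.4
```

```bash
python3 -c "
from h import *
go(629,-45,58,90)"
```

```text
t 16.5 at [592.8 -18.3 145.1] yaw 89.6 q6 -1.72 -> shift [-3.65 -2.65  8.7 ] turn -0.4
```

servo_tool --increments '[[[3.5, -2.5, -1.5, 0, 0], [3.5, -3.5, -2.3, 0, 0], [3.5, -3.5, -2.3, 2, 0], [3.5, -3.5, -2.3, 5, 0], [3.5, -3.5, -2.3, 5, 0]]]'

```text
t: 17.0
tool_pos: [0.6224, -0.0394, 0.0901]
tool_rot: [-0.014, -3.131, -0.003]
contact_force: [-0.0, 0.3, -2.3]
opening: 0.0425
grip_force: 41.4
```

```bash
python3 -c "
from h import *
go(629,-45,54,90)
o,d=cam('wrist');m=d['img'].astype(int)
print(*[b for b in blobs(d,(m.min(2)>105)&(m.max(2)-m.min(2)<25),.021,600) if b[3]<90],sep='\n')
look('pics/w3.png',.037)"
```

```text
t 17.0 at [622.4 -39.4  90.1] yaw 89.5 q6 -1.74 -> shift [-0.7  -0.56  3.6 ] turn -0.5
(731, 151, 89, 55, 15, np.float64(604.0), np.float64(375.0))
(719, -13, -85, 33, 22, np.float64(357.0), np.float64(364.0))
(717, -66, 84, 33, 25, np.float64(275.0), np.float64(363.0))
(722, -215, 87, 80, 52, np.float64(42.0), np.float64(360.0))
(638, 147, 0, 60, 28, np.float64(622.0), np.float64(250.0))
```

View pics/w3.png

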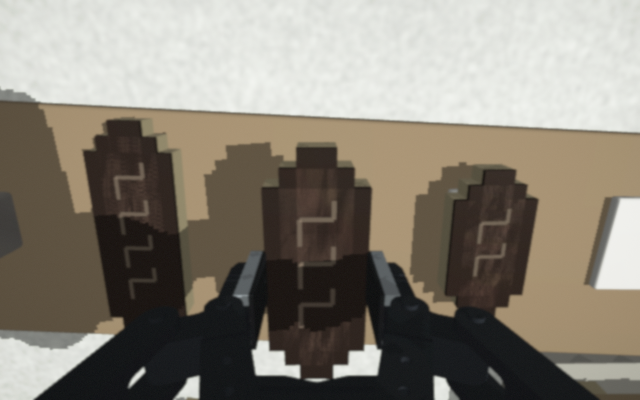

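Tile_4 at (135,220) and tile_2 at (490,240) lie flat on their plates, and tile_3 is held between them at (317,260). I'm lowering it.

servo_tool --increments '[[[3.5, -0.6, -0.5, 0.5, 0], [3.5, -0.6, -0.5, 2, 0], [3.5, -0.6, -0.5, 3.2, 0], [3.5, -0.6, -0.5, 3.6, 0], [3.5, -0.6, -0.5, 3.6, 0]]]'

```text
t: 17.6
tool_pos: [0.6315, -0.0452, 0.0575]
tool_rot: [-0.014, -3.139, -0.001]
contact_force: [0.1, -0.4, -2.4]
opening: 0.0422
grip_force: 41.4
```

servo_tool --increments '[[[3.5, 0, 0, 0.1, 0], [3.5, 0, 0, 0.2, 0], [3.5, 0, 0, 0.2, 0]]]'

```text
t: 17.9
tool_pos: [0.6329, -0.0455, 0.0577]
tool_rot: [0.014, 3.141, -0.0]
contact_force: [-0.1, -0.2, -1.4]
opening: 0.0424
grip_force: 41.4
```

servo_tool --increments '[[[3.5, 0.2, 0, 0.2, 0], [3.5, 0.3, 0, 0.4, 0], [3.5, 0.3, 0, 0.6, 0], [3.5, 0.3, 0, 0.7, 0], [3.5, 0.3, 0, 0.7, 0]]]'

```text
t: 18.4
tool_pos: [0.6294, -0.0454, 0.05]
tool_rot: [-0.014, -3.141, -0.0]
contact_force: [-0.7, -0.7, -1.5]
opening: 0.0423
grip_force: 41.4
```

servo_tool --increments '[[[3.5, 0, 0, 0.1, 0], [3.5, 0, 0, 0.2, 0], [3.5, 0, 0, 0.2, 0]]]'

```text
t: 18.7
tool_pos: [0.6298, -0.0455, 0.0487]
tool_rot: [0.014, 3.141, -0.0]
contact_force: [-0.6, 0.2, 0.9]
opening: 0.0424
grip_force: 41.7
```

Touching. I'm releasing it and heading for tile_1 at (405,-308), well away from the vase.

servo_tool --increments '[[[4.8, 0, 0, 0, 0], [5.4, 0, 0, 0, 0], [6, 0, 0, 0, 0], [6, 0, 0, -1, 0], [6, 0, 0, -4, 0]]]'

```text
t: 19.2
tool_pos: [0.627, -0.045, 0.0855]
tool_rot: [-0.014, -3.135, -0.002]
contact_force: [0.1, 0.3, -1.2]
opening: 0.0603
grip_force: 0.0
```

servo_tool --increments '[[[6.5, 0, 0, -4, 0], [6.5, 0, 0, -7, 0], [6.5, 0, 0, -8, 8], [6.5, 4, 0, -8, 16], [6.5, 8, 0, -8, 24]]]'

```text
t: 19.7
tool_pos: [0.5497, -0.0449, 0.1699]
tool_rot: [0.675, 3.066, -0.0]
contact_force: [-0.6, 0.3, -0.6]
opening: 0.0651
grip_force: 0.0
```

```bash
python3 -c "
from h import *
go(405,-308,160,10)"
```

```text
t 19.7 at [549.7 -44.9 169.9] yaw 65.2 q6 -1.35 -> shift [  2.09 -29.96   0.97] turn 55.2
```

servo_tool --increments '[[[6.5, 0.3, -4, 0, 7], [6.5, 0.6, -9, 0, 14], [6.5, 0.9, -13, 0, 21], [6.5, 1.2, -17, 0, 28], [6.5, 1.4, -21, 0, 35]]]'

```text
t: 20.2
tool_pos: [0.4489, -0.2313, 0.1694]
tool_rot: [1.565, 2.722, -0.0]
contact_force: [-0.1, -0.4, 0.4]
opening: 0.0649
grip_force: 0.0
```

```bash
python3 -c "
from h import *
go(405,-308,160,10)"
```

```text
t 20.2 at [ 448.9 -231.3  169.4] yaw 30.2 q6 -1.15 -> shift [-4.42 -7.65  0.94] turn 20.2
```

servo_tool --increments '[[[6.5, -2, -3, 0, 8], [6.5, -4, -7, 0, 16], [6.5, -4.2, -7.4, 0.6, 20], [6.5, -4.2, -7.4, 0.6, 20], [6.5, -4.2, -7.4, 0.6, 20]]]'

```text
t: 20.7
tool_pos: [0.4074, -0.3035, 0.1627]
tool_rot: [2.007, 2.416, 0.0]
contact_force: [-0.5, 0.3, -0.0]
opening: 0.0645
grip_force: 0.0
```

```bash
python3 -c "
from h import *
go(405,-308,160,10);look('pics/w4.png')"
```

```text
t 20.7 at [ 407.4 -303.5  162.7] yaw 10.6 q6 -0.97 -> shift [-0.4  -0.32  0.27] turn 0.6
(403, -308, -80, 69, 42, np.float64(310.0), np.float64(191.0))
(620, -239, -88, 39, 34, np.float64(600.0), np.float64(159.0))
(586, -151, 11, 44, 32, np.float64(617.0), np.float64(22.0))
(549, -196, 87, 112, 5, np.float64(538.0), np.float64(78.0))
```

View pics/w4.png

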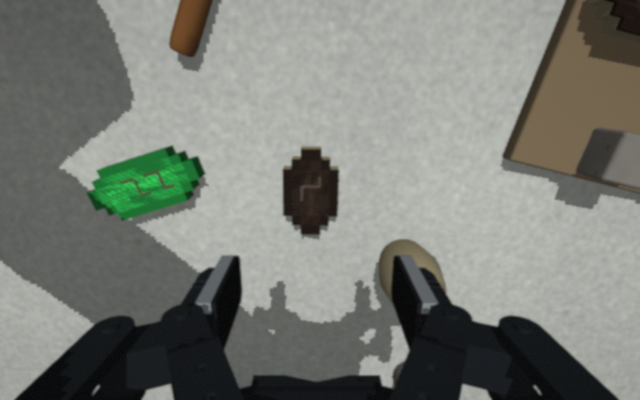

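Tile_1 is at (310,191), 69 x 42 mm. The green decoy is at (150,183). The vase is at (410,270); its position puts it about 10 mm or more beyond the opened finger and off to the side, so the descent is clear.

servo_tool --increments '[[[6, -0.3, -0.4, 2, 0.5], [6, -0.3, -0.4, 6, 0.5], [6, -0.3, -0.4, 10, 0.5], [6, -0.3, -0.4, 12, 0.5], [6, -0.3, -0.4, 12, 0.5]]]'

```text
t: 21.25
tool_pos: [0.4024, -0.3044, 0.0389]
tool_rot: [-2.012, -2.403, -0.001]
contact_force: [0.1, 0.1, -0.4]
opening: 0.06
grip_force: 0.0
```

```bash
python3 -c "
from h import *
go(403,-308,23.5,10)"
```

```text
t 21.25 at [ 402.4 -304.4   38.9] yaw 10.1 q6 -0.97 -> shift [-0.38  0.    1.54] turn 0.1
```

servo_tool --increments '[[[6, -0.35, 0, 0.7, 0], [6, -0.35, 0, 1.6, 0], [6, -0.35, 0, 1.6, 0], [3.5, -0.35, 0, 1.6, 0], [3.5, -0.35, 0, 1.6, 0]]]'

```text
t: 21.75
tool_pos: [0.4052, -0.3115, 0.0274]
tool_rot: [2.018, 2.405, -0.0]
contact_force: [-0.0, 0.1, -1.6]
opening: 0.0427
grip_force: 40.6
```

servo_tool --increments '[[[3.5, 0, 0, 0, 0], [3.5, 0, 0, 0, 0], [3.5, 0, 0, 0, 0], [3.5, 0, 0, 0, 0]]]'

```text
t: 22.15
tool_pos: [0.4051, -0.3115, 0.0274]
tool_rot: [2.019, 2.405, -0.0]
contact_force: [-0.8, 0.5, 5.3]
opening: 0.0424
grip_force: 41.3
```

servo_tool --increments '[[[3.5, 0, 0, -2, 0], [3.5, 0, 0, -6, 0], [3.5, 0, 0, -10, 0], [3.5, 0, 0, -12, 0], [3.5, 0, 0, -12, 0]]]'

```text
t: 22.65
tool_pos: [0.4059, -0.3123, 0.1497]
tool_rot: [2.016, 2.401, -0.001]
contact_force: [-0.2, -1.2, -1.3]
opening: 0.0429
grip_force: 41.2
```

```bash
python3 -c "
from h import *
go(638,152,140,89)"
```

```text
t 22.65 at [ 405.9 -312.3  149.7] yaw 10.0 q6 -0.98 -> shift [41.71 30.91  0.85] turn -79.0
```

servo_tool --increments '[[[3.5, 2.4, 1.8, 0, -8], [3.5, 5.6, 4.2, 0, -16], [3.5, 8.8, 6.6, 0, -24], [3.5, 12.8, 9.6, 0, -32], [3.5, 16.8, 12.6, 0, -40]]]'

```text
t: 23.15
tool_pos: [0.4984, -0.1215, 0.1434]
tool_rot: [-1.067, -2.951, -0.0]
contact_force: [0.5, -1.1, -1.3]
opening: 0.0425
grip_force: 41.1
```

```bash
python3 -c "
from h import *
go(642,152,140,89)"
```

```text
t 23.15 at [ 498.4 -121.5  143.4] yaw 50.3 q6 -1.26 -> shift [ 6.45 30.21  0.33] turn -38.7
```

servo_tool --increments '[[[3.5, 0.9, 4, 0, -8], [3.5, 1.7, 8, 0, -16], [3.5, 2.6, 12, 0, -24], [3.5, 3.4, 16, 0, -32], [3.5, 4.3, 20, 0, -38.5]]]'

```text
t: 23.65
tool_pos: [0.5941, 0.0589, 0.143]
tool_rot: [-0.033, -3.137, 0.0]
contact_force: [0.5, -1.0, -1.2]
opening: 0.0422
grip_force: 41.2
```

```bash
python3 -c "
from h import *
go(642,152,140,89)"
```

```text
t 23.65 at [594.1  58.9 143. ] yaw 88.8 q6 -1.58 -> shift [-4.59  9.41  0.27] turn -0.2
```

servo_tool --increments '[[[3.5, -2, 4, 0, 0], [3.5, -4, 8, 0, 0], [3.5, -4.4, 9, 0, 0], [3.5, -4.4, 9, 2, 0], [3.5, -4.4, 9, 4, 0]]]'

```text
t: 24.15
tool_pos: [0.6406, 0.1462, 0.1037]
tool_rot: [-0.04, -3.139, 0.001]
contact_force: [0.1, 0.1, -1.3]
opening: 0.0422
grip_force: 41.2
```

servo_tool --increments '[[[3.5, 0, 0, 2, 0], [3.5, 0, 0, 3, 0], [3.5, 0, 0, 3.6, 0], [3.5, 0, 0, 3.6, 0], [3.5, 0, 0, 3.6, 0]]]'

```text
t: 24.65
tool_pos: [0.642, 0.1459, 0.071]
tool_rot: [0.042, 3.14, 0.0]
contact_force: [0.4, 0.3, -0.8]
opening: 0.0426
grip_force: 41.2
```

```bash
python3 -c "
from h import *
go(642,152,48.4,89)"
```

```text
t 24.65 at [642.  145.9  71. ] yaw 88.5 q6 -1.43 -> shift [0.02 0.61 2.26] turn -0.5
```

servo_tool --increments '[[[3.5, 0, 0.6, 0.6, 0], [3.5, 0, 0.6, 1.2, 0], [3.5, 0, 0.6, 1.8, 0], [3.5, 0, 0.6, 2.0, 0], [3.5, 0, 0.6, 2.0, 0]]]'

```text
t: 25.15
tool_pos: [0.6412, 0.152, 0.0494]
tool_rot: [-0.042, -3.14, 0.0]
contact_force: [-0.4, 0.0, -1.5]
opening: 0.0426
grip_force: 41.2
```

servo_tool --increments '[[[3.5, 0, 0, 0.1, 0], [3.5, 0, 0, 0.2, 0], [3.5, 0, 0, 0.2, 0]]]'

```text
t: 25.45
tool_pos: [0.6419, 0.152, 0.0485]
tool_rot: [0.042, 3.141, 0.0]
contact_force: [-0.1, -0.2, -0.4]
opening: 0.0425
grip_force: 41.2
```

Contact at the expected height. One more small press, then release and back off.

servo_tool --increments '[[[3.5, 0, 0, 0.1, 0], [3.5, 0, 0, 0.1, 0]]]'

```text
t: 25.65
tool_pos: [0.642, 0.152, 0.0484]
tool_rot: [0.042, 3.141, -0.0]
contact_force: [-2.8, -0.4, 5.0]
opening: 0.0426
grip_force: 41.8
```

servo_tool --increments '[[[4.8, 0, 0, 0, 0], [5.4, 0, 0, 0, 0], [6, 0, 0, 0, 0], [6, 0, 0, -1, 0], [6, 0, 0, -4, 0]]]'

```text
t: 26.15
tool_pos: [0.639, 0.1517, 0.0841]
tool_rot: [-0.042, -3.134, 0.002]
contact_force: [0.1, -0.7, -0.5]
opening: 0.0601
grip_force: 0.0
```

servo_tool --increments '[[[6.5, 0, 0, -4, 0], [6.5, 0, 0, -8, 0], [6.5, 3, 0, -12, 0], [6.5, 7, 0, -14, 0], [6.5, 11, 0, -14, 0]]]'

```text
t: 26.65
tool_pos: [0.5331, 0.1553, 0.2333]
tool_rot: [0.042, 3.132, 0.003]
contact_force: [-0.2, -0.6, 0.6]
opening: 0.0647
grip_force: 0.0
```

servo_tool --increments '[[[6.5, 4, 4, 0, 0], [6.5, 8, 8, 0, 0], [6.5, 12, 12, 0, 0], [6.5, 15, 15, 0, 0], [6.5, 15, 15, 0, 0]]]'

```text
t: 27.15
tool_pos: [0.3829, 0.3114, 0.2282]
tool_rot: [0.034, 3.141, 0.003]
contact_force: [0.2, -0.5, -0.3]
opening: 0.0654
grip_force: 0.0
```

```bash
python3 -c "
from h import *
topcheck('pics/t2.png');go(400,300,200,90)"
```

```text
0.037
(639, 144, 3, 69, 57, np.float64(265.0), np.float64(145.0))
(634, 50, 1, 90, 54, np.float64(296.0), np.float64(148.0))
(631, -50, 1, 111, 51, np.float64(330.0), np.float64(149.0))
(627, -142, 0, 130, 51, np.float64(361.0), np.float64(151.0))
0.016
(393, 344, 4, 102, 56, np.float64(192.0), np.float64(226.0))
t 27.2 at [383.2 311.3 228.1] yaw 88.7 q6 -1.02 -> shift [-1.7  -1.1   2.81] turn -1.3
```

View pics/t2.png

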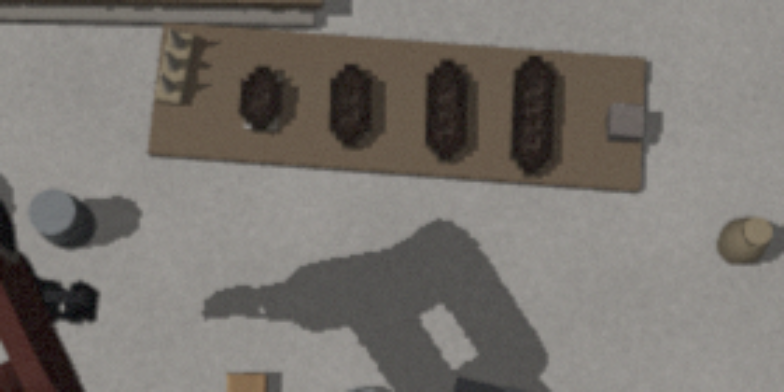

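All four tiles lie in order on their plates: tile_1 (262,98), tile_2 (352,105), tile_3 (448,110), tile_4 (536,115). Allowing for the shadows, each is within a few mm of its plate's centre. The vase at (745,240) hasn't moved and the arm is clear.

```bash
python3 -c "
from station import ctrl
print(ctrl.finish_job())"
```

```text
the job is handed in; nothing more can be done
None
```

The job is handed in: the last top view showed tiles 1–4 flat and glaze up on their plates in order from the cone pack, each a few mm off centre at most, with the vase unmoved; the judge returned no verdict.

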